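# Tip the bushes to the collecting end of the tray

## Task

Stand the loose brass bush upright on the blue loading half of the tipping tray, beside the two that are there already, and let go of it. Then push the tray's red ledge slowly down on to the hidden stop with the fingertips and keep it pressed there firmly, with about 15 N and never more than 25 N, for two seconds or more, until all three bushes have slid down to the ledge end. Ease the ledge up slowly so that the tray never snaps back, leave it level with the bushes at that end, touch the two other bushes with nothing, and leave everything else on the bench where it is.

Things in the scene. Friction and masses are not known exactly. Their poses are not given: they have to be found in the camera images.
- stand: Green steel stand fixed to the bench: base plate 200 x 150 x 8, two cheeks 144 high that carry the tray between them on a hinge 130 above the bench. Origin: on the bench right under the hinge and the tray's middle. x runs level along the tray towards the red push ledge, y along the hinge (across the tray), z up.
- tray (a joint): Tilt of the tray, rad: 0 = level, grows as the ledge is pushed down. A spring lifts it back: tilting takes 2 to 7 N at the ledge. A stiff rubber-tipped stop under the tray, its height set differently each time and not known, ends the travel somewhere in 0.36 to 0.58; there the push rises by 10 N or more per further mm, so meet it slowly. If let go when tilted it snaps back.
- ledge (a point): On the upper face of the red push ledge, a flat plate 70 long (x, 145 to 215 from the hinge), 90 wide (y), 6 thick, outside the tray's end wall, whose rim is 12 higher. It moves with the tray, axes those of the tray; when level it is 175 from the hinge and 142 above the bench, at full tilt 60 to 100 lower.
- load_spot (a point): Free spot on the tray floor's blue loading half (stand's negative x), 50 from the hinge on the centre line, 130 above the bench; fixed to the stand. The tray is an open box 290 (along x) x 120 outside, walls 4 thick and 24 high above the floor; floor 130 above the bench when level.
- collect_spot (a point): On the floor of the bare aluminium collecting half (stand's positive x), 110 from the hinge on the centre line, 130 above the bench; fixed to the stand. The inner face of this end wall is 141 from the hinge. The tray inside is oiled: bushes begin to slide at a tilt of 12 to 20 degrees.
- bush_c_mid (a point): Centre (half-way up) of the loose brass bush, which stands upright on the bench: a plain ring 30 outside diameter, 20 bore, 26 high, 70 g.
- bush_a_mid (a point): Centre (half-way up) of a brass bush of the same size, which stands in the tray in the far corner of the blue half, by the end wall and on the negative y side of the stand.
- bush_b_mid (a point): Centre (half-way up) of a brass bush of the same size, which stands in the tray in the other corner of the blue half, on the positive y side of the stand.
- socket_center (a point): Bystander: steel socket, plain solid cylinder 28 diameter, 40 high, standing on the bench near the loose bush. Centre.
- spanner: Bystander: steel spanner, 200 long, lying on the bench. Origin under its middle.
- driver: Bystander: screwdriver lying on the bench. Origin under it.
- bottle1: Bystander: green glass bottle, 60 diameter, 220 high. Origin under its base.
- bottle2: Bystander: green glass bottle, 60 diameter, 220 high. Origin under its base.
- spray: Bystander: blue can, 66 diameter, 190 high. Origin under its base.
- muffs: Bystander: orange and black ear muffs. Origin on the bench between the cups.
Things that resemble listed ones, but are neither listed nor needed, are in the scene too. What is shaped like the part that bears bush_c_mid but pink or purple is not meant. Leave any green look-alike of the part that bears bush_a_mid alone.

How it is judged:
On the way, in this order (a step that is already met when the one before it is completed fails the run):
1. the loose bush stands upright in the blue half of the level tray (its centre at least 10 mm inside that half), let go (x of bush_c_mid in the frame of stand between -0.14 and -0.01 m and y of bush_c_mid in the frame of stand between -0.056 and 0.056 m and z of bush_c_mid in the frame of stand between 0.132 and 0.155 m and angle between bush_c_mid's own z axis and vertical below 0.2 rad and contact force between the fingers and bush_c below 0.1 N and value of joint tray below 0.05 rad), for 0.3 s.
2. the tray is tilted and held pressed on its stop by the fingers with more than 9 N for 1 s, all bushes having slid into the ledge half (value of joint tray above 0.3 rad and contact force between the fingers and stand above 9 N and x of each of bush_a_mid, bush_b_mid, bush_c_mid in the frame of stand above 0.05 m), for 1 s.
At the end, for the whole second after the job is handed in: The tray is level again (within 0.04 rad) and all three bushes rest on its floor at the ledge end, their centres more than 70 mm from the hinge (within about 70 mm of that end wall) (value of joint tray below 0.04 rad and x of bush_a_mid in the frame of stand between 0.07 and 0.145 m and y of bush_a_mid in the frame of stand between -0.056 and 0.056 m and z of bush_a_mid in the frame of stand between 0.132 and 0.155 m and x of bush_b_mid in the frame of stand between 0.07 and 0.145 m and y of bush_b_mid in the frame of stand between -0.056 and 0.056 m and z of bush_b_mid in the frame of stand between 0.132 and 0.155 m and x of bush_c_mid in the frame of stand between 0.07 and 0.145 m and y of bush_c_mid in the frame of stand between -0.056 and 0.056 m and z of bush_c_mid in the frame of stand between 0.132 and 0.155 m); the robot touches nothing.
It fails at once if the robot pushes on the tray or its stand with more than 25 N (contact force between any of the fingers, the arm and stand above 25 N).
It fails at once if the tray snaps back: it returns faster than 1.5 rad/s (velocity of joint tray below -1.5 rad/s).
It fails at once if the robot touches one of the two bushes that were in the tray (contact force between any of the fingers, the arm and bush_a above 0.3 N or contact force between any of the fingers, the arm and bush_b above 0.3 N).
It fails at once if another thing on the bench is moved by more than 20 mm (distance of any of socket_center, spanner, driver, bottle1, bottle2, spray, muffs from where it was at the start of the episode above 0.02 m).
It also fails if it takes over 70 s, if anything falls off the work surface, if the arm or the gripper's body presses on something with over 40 N, if the wrist force passes 120 N, or if a joint passes its speed limit or range.

## Robot

A 6-joint arm with a two-finger parallel gripper is mounted at the origin on the work surface. World frame = base frame: x ahead of the robot, y to its left, z up, the work surface at z = 0. Lengths are in m, angles in rad, forces in N, time in s.
With the tool pointing down it reaches from about 0.275 to 0.725 m from the base axis. Payload 15.9 kg.
Tool frame: the origin (TCP) lies on the mounting face of the last link; the fingertips stand 173 mm ahead of it and the grasp point (between the pads) lies 155 mm ahead of it; z points along the fingers, y is the line along which they close (so a half turn about z gives the same grasp; the last joint's range is limited). The gripper opens to 85 mm and grips with 20 to 120 N. Pads are 22 mm wide; open, the fingers measure 114 mm over their backs; the gripper's body (76 mm by 85 mm) begins 54 mm behind the grasp point. The pads swing forward as they close: fully open they stand 13 mm farther back than shut.
Start: joints at [-1.132, 0.213, -0.034, 1.323, 0, 1.571], TCP at [0.212, -0.453, 0.405] pointing down, gripper open.
Joint ranges: [-2.98, 2.98], [-0.74, 1.72], [-1.14, 1.35], [-2.1, 2.04], [-1.57, 1.44], [-3.14, 3.14]. Speed limits (rad/s): [1.89, 1.89, 2.39, 2.57, 3.14, 3.14].

## Interface

Orientations are given as [roll, pitch, yaw] about the fixed x, y, z axes, in that order (R = Rz(yaw) Ry(pitch) Rx(roll)).
In Python, from plant import ctrl gives the robot as it stands.
- The arm moves only by the shell command python3 -m handwheel 'ROWS' [FORCE]. ROWS is JSON, a list of rows, each a list of 7 numbers: the turn, a rotation vector about the tool's x, y, z as a fraction of full scale, then the shift along the tool's x, y, z as a fraction of full scale, then the opening, from -1 (shut) to 1 (fully open), so that 0 is half open. A call has 1 to 10 rows; each row shifts and turns the commanded pose from where the row before left it, along the tool's axes as they then stand; what a row does not reach is not made up. Full scale, the value 1, is 0.025 m for a shift and 0.12 rad for a turn. A row lasts 1/12 s, in which the tool goes at most 41.7 mm and 7.16 degrees, less where a joint would pass 70% of its speed; a pose out of reach is approached as far as the arm can. A call with a number of a shift or a turn outside -1 to 1 is refused whole. A call with a gripper value outside its range is refused whole. The fingers move at their own pace and stop on an object; FORCE is the grip in N (left out, the last holds). Time passes only in rows, so rows that do not move let the fingers close. It gives the time, the measured TCP pose, the force, the opening and the grip force at its end, in the units of the state.
- ctrl.state(): the state, without advancing time (a new reading comes with each control period).
- ctrl.snapshot(name): name is "scene" or "top" or "wrist"; returns the picture (384x512x3 uint8, red, green, blue); there is no depth.
- ctrl.calibration(name): a dict with "mtx" (3x3 intrinsics, pixels), "R" (3x3) and "t" (3): a world point X has camera coordinates R X + t; the wrist camera has in their place "tool_from_camera" (4x4, takes a point from camera to tool coordinates, whose origin is the TCP and whose axes are the flange's). Camera axes: x right, y down, z forward; pixel columns grow to the right and rows downward; lengths in m; the calibration is good to about 2 mm. A picture is of the moment at which its call begins: read the wrist's pose just before it. calibration takes no time and is no camera call.
- ctrl.finish_job(): hands the job in; it is judged then, once.
The state is a dict: "time_s": time; "joint_pos": joint angles; "dq": joint speeds; "joint_torque": joint torques, N m; "tool_pos": TCP position; "tcp_rot": TCP orientation; "contact_force": force on the tool from outside, world axes, zero at the start; "ft_torque": the same for the moment, N m; "finger_gap": opening from 0.0 (shut) to 1.0 (fully open); "finger_force": force on a finger pad.
Only numpy, scipy, OpenCV 4.12 (cv2) and the standard library are available. Lean on these libraries where they do the work, as an engineer would, in place of code of your own. Each camera call takes 0.05 s, during which the arm holds its last target. There are 200 camera calls.

## Working session

There is one attempt and no reset: what is moved stays moved. The work goes in short steps, Python scripts to look and compute and a shell command to move; the robot and the scene stay as the last step left them, time stands still between calls to the robot, and variables do not carry over. Pictures are saved under pics/ and viewed, at most 10 in all, crops included, and the job is handed in when it is done.

```bash
mkdir -p pics
cat > h.py <<'E'
from plant import ctrl
import cv2, numpy as np
def snap(n,f):
    im=ctrl.snapshot(n); cv2.imwrite('pics/'+f,cv2.cvtColor(im,cv2.COLOR_RGB2BGR)); return im
def cam(n):
    c=ctrl.calibration(n); K=np.array(c['mtx'])
    return K,np.array(c['R']),np.array(c['t']).ravel()
def ray(n,uv):
    K,R,t=cam(n); d=R.T@np.linalg.inv(K)@[*uv,1]; return -R.T@t,d
def onplane(n,uv,z):
    o,d=ray(n,uv); return o+d*(z-o[2])/d[2]
def tri(r1,r2):
    (o1,d1),(o2,d2)=r1,r2
    s=np.linalg.lstsq(np.c_[d1,-d2],o2-o1,rcond=None)[0]
    a,b=o1+s[0]*d1,o2+s[1]*d2
    return (a+b)/2,np.linalg.norm(a-b)
E
python3 - <<'E'
from h import *
a=snap('scene','s.png');b=snap('top','t.png')
for n in('scene','top'):
    K,R,t=cam(n);print(n,K.round(1).tolist(),(-R.T@t).round(3),R[2].round(2))
print(ctrl.state())
E
```

```text
scene [[412.9, 0.0, 258.6], [0.0, 412.9, 192.7], [0.0, 0.0, 1.0]] [ 1.    -0.69   0.929] [-0.35  0.64 -0.69]
top [[396.6, 0.0, 251.4], [0.0, 396.6, 193.5], [0.0, 0.0, 1.0]] [0.419 0.058 1.146] [ 0.16  0.   -0.99]
{'time_s': 0.1, 'joint_pos': array([-1.13199535e+00,  2.13326792e-01, -3.49578312e-02,  1.32352244e+00,
        5.56443933e-06,  1.57076750e+00]), 'dq': array([ 0.00156027, -0.0012765 ,  0.00122401, -0.00255307,  0.00076607,
        0.000643  ]), 'joint_torque': array([-9.43278537e-04, -6.87249756e+01,  4.87803090e+01,  1.22820638e-02,
        4.75373639e-06,  1.36601557e-05]), 'tool_pos': array([ 0.21237404, -0.4525158 ,  0.40427094]), 'tcp_rot': array([-3.14058192e+00, -5.59357640e-06,  4.38829801e-01]), 'contact_force': array([-1.14150022, -1.22408746,  0.12745652]), 'ft_torque': array([0.05466884, 0.01338486, 0.00084379]), 'finger_force': 0.0, 'finger_gap': 1.0006818751284312}
```

View pics/s.png

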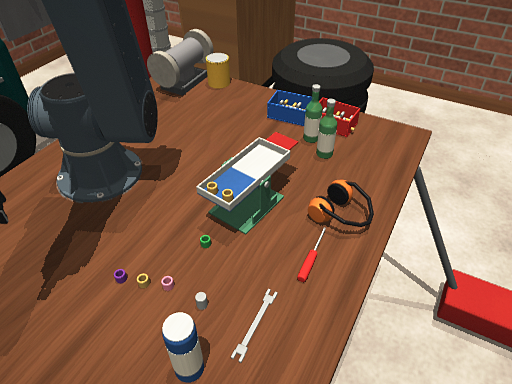

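View pics/t.png

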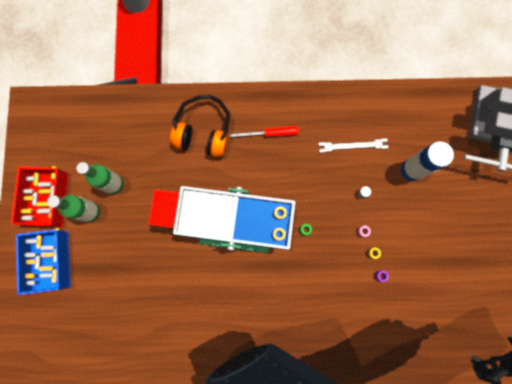

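The scene view shows the loose brass bush at (143,280), between the purple one (120,275) and the pink one (167,282). In the top view it is at (375,253). In the top view the tray's corners are about (180,187), (295,201), (290,248) and (174,234), with the red ledge at (163,210). The bushes in the tray are at (280,213) and (279,234).

```bash
cat > m.py <<'E'
from h import *
S=cv2.cvtColor(cv2.imread('pics/s.png'),cv2.COLOR_BGR2HSV);T=cv2.cvtColor(cv2.imread('pics/t.png'),cv2.COLOR_BGR2HSV)
def blob(H,lo,hi,near,w=14):
    m=cv2.inRange(H,lo,hi); x,y=near
    k=np.zeros_like(m);k[y-w:y+w,x-w:x+w]=255;m&=k
    n,l,st,c=cv2.connectedComponentsWithStats(m)
    i=1+np.argmax(st[1:,4]);x,y,ww,hh,a=st[i];pts=cv2.findNonZero((l==i).astype(np.uint8))
    (cx,cy),r=cv2.minEnclosingCircle(pts)
    return c[i],(x+ww/2-.5,y+hh/2-.5),(ww,hh,a),cv2.boxPoints(cv2.minAreaRect(pts))
Y=((18,90,110),(34,255,255))
for nm,s,t in(('c',(143,280),(375,253)),('a/b',(212,187),(280,213)),('b/a',(228,194),(279,234))):
    bs=blob(S,*Y,s,9);bt=blob(T,*Y,t,9)
    P,e=tri(ray('scene',bs[1]),ray('top',bt[1]))
    print(nm,bs[1:3],bt[1:3],'tri',P.round(4),round(e,4))
red=blob(T,(0,150,100),(8,255,255),(163,210),25);print('red',red[0],red[2],red[3].round(1).tolist(),onplane('top',red[0],.142).round(4))
rs=blob(S,(0,150,100),(8,255,255),(283,143),18);print('redS',rs[0],rs[2],'tri',tri(ray('scene',rs[0]),ray('top',red[0])))
bl=blob(T,(100,120,80),(125,255,255),(263,218),40)
c=[onplane('top',p,.130) for p in bl[3]];print('blue',bl[2],np.array(c).round(4).tolist(),np.mean(c,0))
c=[onplane('top',p,.142) for p in red[3]];print('redcorners',np.array(c).round(4).tolist())
for n,p in(('pink',(364,231)),('purple',(382,276)),('socket',(365,192)),('green',(306,229))):print(n,onplane('top',p,.026).round(3))
big=np.hstack([cv2.resize(cv2.imread('pics/t.png')[170:270,140:310],None,fx=4.5,fy=4.5,interpolation=cv2.INTER_CUBIC)])
cv2.imwrite('pics/tc.png',big)
E
python3 m.py
```

```text
c ((np.float64(142.0), np.float64(280.5)), (np.int32(11), np.int32(14), np.int32(97))) ((np.float64(374.5), np.float64(252.5)), (np.int32(12), np.int32(12), np.int32(109))) tri [ 0.4264 -0.2823  0.0162] 0.0006
a/b ((np.float64(211.5), np.float64(187.0)), (np.int32(10), np.int32(13), np.int32(88))) ((np.float64(279.5), np.float64(213.0)), (np.int32(12), np.int32(11), np.int32(65))) tri [ 0.5107 -0.0195  0.1783] 0.0383
b/a ((np.float64(227.0), np.float64(195.0)), (np.int32(11), np.int32(13), np.int32(95))) ((np.float64(278.5), np.float64(234.0)), (np.int32(12), np.int32(11), np.int32(64))) tri [0.4947 0.0043 0.1142] 0.0408
red [162.97750511 208.16768916] (np.int32(31), np.int32(40), np.int32(978)) [[146.6999969482422, 224.60000610351562], [153.0, 187.0], [178.89999389648438, 191.3000030517578], [172.6999969482422, 228.89999389648438]] [0.5476 0.2871 0.142 ]
redS [281.82467532 140.18181818] (np.int32(33), np.int32(19), np.int32(308)) tri (array([0.54913189, 0.28786275, 0.14410664]), np.float64(0.004274194628467981))
blue (np.int32(57), np.int32(49), np.int32(1920)) [[0.468, 0.11, 0.13], [0.5756, 0.0948, 0.13], [0.5551, -0.0414, 0.13], [0.4482, -0.024, 0.13]] [0.51172703 0.03486291 0.13      ]
redcorners [[0.5064, 0.3276, 0.142], [0.603, 0.3137, 0.142], [0.5904, 0.2467, 0.142], [0.4942, 0.2616, 0.142]]
pink [ 0.487 -0.254  0.026]
purple [ 0.362 -0.296  0.026]
socket [ 0.598 -0.264  0.026]
green [ 0.496 -0.091  0.026]
```

View pics/tc.png

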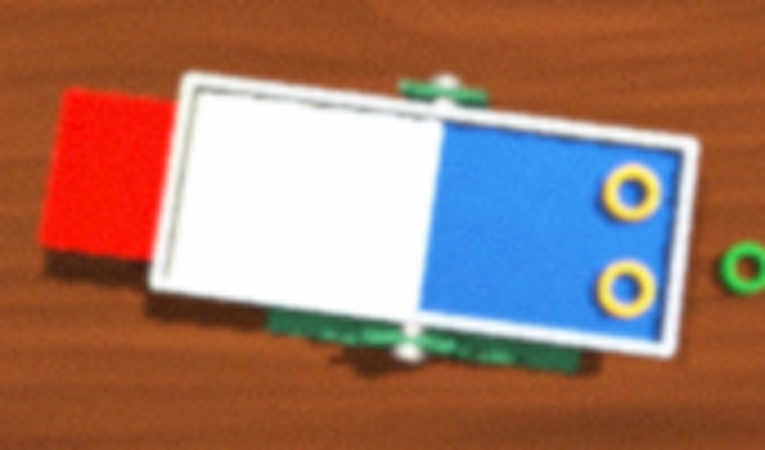

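The crop puts the white/blue dividing line, which is the hinge, from (444,122) to (420,312) in crop pixels. Bush a/b tops are at about (631,193) and (626,289).

```bash
cat >> h.py <<'E'
def rotm(rpy):
    from scipy.spatial.transform import Rotation as Ro
    return Ro.from_euler('xyz',rpy).as_matrix()
def to(p,yaw=None):
    "shift (units of full scale, current tool axes) and turn to reach TCP p, yaw"
    s=ctrl.state();R=rotm(s['tcp_rot']);d=R.T@(np.array(p)-s['tool_pos'])/.025
    print('at',s['tool_pos'].round(4),s['tcp_rot'].round(3),'shift units',d.round(2))
    if yaw is not None:
        from scipy.spatial.transform import Rotation as Ro
        print('turn units',(Ro.from_matrix(R.T@rotm([np.pi,0,yaw])).as_rotvec()/.12).round(2))
E
python3 - <<'E'
from h import *
q=lambda x,y:(140+(x+.5)/4.5-.5,170+(y+.5)/4.5-.5)
h1,h2=[onplane('top',q(*p),.13)[:2] for p in((444,122),(420,312))]
print('hinge',h1,h2,(h1+h2)/2,np.degrees(np.arctan2(*(h1-h2)[::-1])))
# ext. tray rim corners z=.154
r=[onplane('top',q(*p),.154)[:2] for p in((187,77),(697,142),(669,352),(152,288))]
print('rim',np.round(r,4).tolist(),np.mean(r,0),[np.linalg.norm(r[i]-r[i-1]).round(3) for i in range(4)])
x=(r[0]+r[3]-r[1]-r[2]);print('x dir deg',np.degrees(np.arctan2(x[1],x[0])))
for p,s in(((631,193),(227,195)),((626,289),(211.5,187))):
    print(tri(ray('top',q(*p)),ray('scene',s)))
to([.426,-.282,.28],.325)
E
```

```text
hinge [0.5753     0.09487901] [0.46670254 0.10991497] [0.52100127 0.10239699] -7.882824701306832
rim [[0.6002, 0.2389], [0.5575, -0.0478], [0.4411, -0.0282], [0.4816, 0.2572]] [0.52008504 0.10504531] [np.float64(0.12), np.float64(0.29), np.float64(0.118), np.float64(0.288)]
x dir deg 81.72893601661868
(array([ 0.53017469, -0.01068146,  0.14541939]), np.float64(0.0006034940645577942))
(array([ 0.47636552, -0.0059734 ,  0.14810225]), np.float64(0.00017149542716694708))
at [ 0.2124 -0.4525  0.4043] [-3.141 -0.     0.439] shift units [10.63 -2.54  4.97]
turn units [-0.01  0.    0.95]
```

```bash
python3 -m handwheel '[[0,0,0.95,0.5,0,0.2,1],[0,0,0,1,-0.3,0.5,1],[0,0,0,1,-0.3,0.5,1],[0,0,0,1,-0.3,0.5,1],[0,0,0,1,-0.3,0.5,1],[0,0,0,1,-0.3,0.5,1],[0,0,0,1,-0.3,0.5,1],[0,0,0,1,-0.2,0.5,1],[0,0,0,1,0,0.5,1],[0,0,0,1,0,0.5,1]]' 40
python3 -m handwheel '[[0,0,0,0.5,0,0.2,1],[0,0,0,0,0,0,1],[0,0,0,0,0,0,1]]'
python3 - <<'E'
from h import *
s=ctrl.state();R=rotm(s['tcp_rot']);p=s['tool_pos']
im=snap('wrist','w1.png');to([.426,-.282,.28],.325)
c=ctrl.calibration('wrist');M=np.array(c['tool_from_camera']);print(M.round(3),c['mtx'])
H=cv2.cvtColor(cv2.imread('pics/w1.png'),cv2.COLOR_BGR2HSV)
m=cv2.inRange(H,(18,90,90),(34,255,255));n,l,st,ce=cv2.connectedComponentsWithStats(m)
for i in range(1,n):
    if st[i,4]>100:
        x,y,w,h,a=st[i]
        d=R@M[:3,:3]@np.linalg.inv(c['mtx'])@[x+w/2-.5,y+h/2-.5,1];o=p+R@M[:3,3]
        print(st[i],o+d*(.026-o[2])/d[2],o+d*(.013-o[2])/d[2])
E
```

```text
time_s: 0.93
tool_pos: [0.422, -0.3272, 0.2865]
tcp_rot: [-3.141, 0.0, 0.325]
contact_force: [-0.3, -0.3, 0.9]
finger_gap: 1.001
finger_force: 0.0
time_s: 1.18
tool_pos: [0.4327, -0.324, 0.2819]
tcp_rot: [-3.141, 0.001, 0.326]
contact_force: [-0.8, -0.4, -0.1]
finger_gap: 0.998
finger_force: 0.0
at [ 0.4323 -0.3244  0.2824] [-3.141  0.     0.325] shift units [ 0.3  -1.69  0.1 ]
turn units [-0.  0. -0.]
[[-0.    -0.965 -0.263  0.066]
 [ 1.    -0.    -0.     0.   ]
 [-0.    -0.263  0.965  0.031]
 [ 0.     0.     0.     1.   ]] [[311.50235917   0.         260.38368073]
 [  0.         311.50235917 192.05161121]
 [  0.           0.           1.        ]]
[ 185  164   42   44 1125] [ 0.42840774 -0.28226702  0.026     ] [ 0.42455668 -0.28106293  0.013     ]
```

View pics/w1.png

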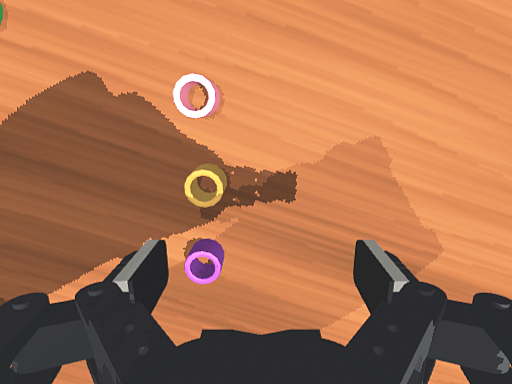

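The wrist view shows the brass bush at (205,187), with pink above it and purple below, both clear of the fingers' path. It lies at about (0.427, -0.282).

```bash
python3 -m handwheel '[[0,0,0,0.34,-0.84,0,1],[0,0,0,0,-0.84,0,1],[0,0,0,0,0,1,1],[0,0,0,0,0,1,1],[0,0,0,0,0,0.8,1],[0,0,0,0,0,0.7,1],[0,0,0,0,0,0.5,1],[0,0,0,0,0,0.2,1],[0,0,0,0,0,0,1],[0,0,0,0,0,0,1]]' 40
python3 - <<'E'
from h import *
to([.427,-.282,.177],.325)
E
python3 -m handwheel '[[0,0,0,0,0,0,-1],[0,0,0,0,0,0,-1],[0,0,0,0,0,0,-1],[0,0,0,0,0,0,-1],[0,0,0,0,0,0,-1],[0,0,0,0,0,0,-1],[0,0,0,0,0,0,-1],[0,0,0,0,0,0,-1]]' 40
```

```text
time_s: 2.07
tool_pos: [0.4273, -0.2822, 0.1781]
tcp_rot: [3.141, -0.0, 0.324]
contact_force: [0.2, 0.4, -0.4]
finger_gap: 0.999
finger_force: 0.0
at [ 0.4273 -0.2822  0.1781] [ 3.141 -0.     0.324] shift units [-0.01 -0.01  0.04]
turn units [ 0.01 -0.   -0.01]
time_s: 2.73
tool_pos: [0.4276, -0.2817, 0.1777]
tcp_rot: [3.141, -0.0, 0.325]
contact_force: [-1.7, 0.7, 7.6]
finger_gap: 0.335
finger_force: 39.0
```

```bash
python3 -m handwheel '[[0,0,0,0,0,-0.3,-1],[0,0,0,0,0,-1,-1],[0,0,-0.9,0,0,-1,-1],[0,0,-0.9,0,0,-1,-1],[0,0,-0.9,0,0,-1,-1],[0,0,-0.9,0,0,-1,-1],[0,0,-0.9,0,0,-1,-1],[0,0,-0.9,0,0,-1,-1],[0,0,-0.9,0,0,-1,-1],[0,0,-0.9,0,0,-0.5,-1]]'
python3 -m handwheel '[[0,0,-1,0,0,0,-1],[0,0,-0.99,0,0,0,-1],[0,0,0,0,0,0,-1]]'
python3 - <<'E'
from h import *
to([.5134,.0545,.33],1.428)
E
```

```text
time_s: 3.57
tool_pos: [0.4275, -0.2816, 0.4007]
tcp_rot: [3.138, 0.001, 1.194]
contact_force: [0.4, 0.3, -0.4]
finger_gap: 0.341
finger_force: 39.6
time_s: 3.82
tool_pos: [0.4274, -0.2815, 0.3979]
tcp_rot: [3.141, 0.0, 1.434]
contact_force: [-0.3, -0.3, 0.1]
finger_gap: 0.335
finger_force: 39.6
at [ 0.4274 -0.2815  0.3979] [3.141 0.    1.434] shift units [13.79  1.57  2.71]
turn units [0.   0.   0.05]
```

```bash
python3 -m handwheel '[[0,0,0,0.6,0.1,0,-1],[0,0,0,1,0.1,0,-1],[0,0,0,1,0.1,0,-1],[0,0,0,1,0.1,0,-1],[0,0,0,1,0.1,0,-1],[0,0,0,1,0.1,0,-1],[0,0,0,1,0.1,0,-1],[0,0,0,1,0.1,0,-1],[0,0,0,1,0.1,0,-1],[0,0,0,1,0.1,0,-1]]'
python3 -m handwheel '[[0,0,0,1,0.2,0,-1],[0,0,0,1,0.2,0,-1],[0,0,0,1,0.1,0,-1],[0,0,0,1,0.1,0,-1],[0,0,0,0.2,0,0.5,-1],[0,0,0,0,0,0.5,-1],[0,0,0,0,0,0.5,-1],[0,0,0,0,0,0,-1],[0,0,0,0,0,0,-1]]'
python3 - <<'E'
from h import *
im=snap('wrist','w2.png');to([.5134,.0545,.3085],1.428)
E
```

```text
time_s: 4.65
tool_pos: [0.4864, -0.0463, 0.3974]
tcp_rot: [-3.141, 0.0, 1.423]
contact_force: [0.6, -0.5, -0.9]
finger_gap: 0.336
finger_force: 39.6
time_s: 5.4
tool_pos: [0.516, 0.0541, 0.3597]
tcp_rot: [-3.14, 0.0, 1.425]
contact_force: [0.1, -0.0, -0.5]
finger_gap: 0.334
finger_force: 39.6
at [0.5163 0.0541 0.3603] [-3.142 -0.     1.425] shift units [ 0.   -0.12  2.07]
turn units [-0.   -0.   -0.02]
```

View pics/w2.png

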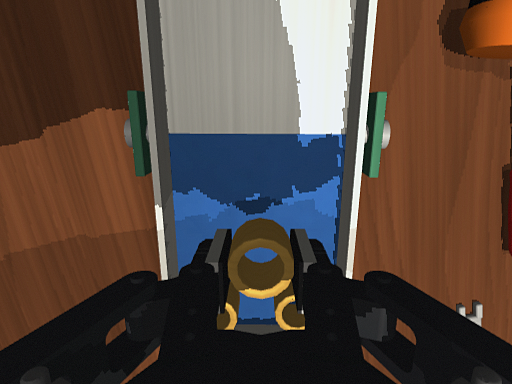

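The wrist view shows the held bush at (261,262), midway between the tray walls. The blue half is free below it, and bushes a and b are behind at (227,316) and (290,312).

```bash
python3 -m handwheel '[[0,0,0,0,-0.1,0.4,-1],[0,0,0,0,0,0.5,-1],[0,0,0,0,0,0.5,-1],[0,0,0,0,0,0.3,-1],[0,0,0,0,0,0.2,-1],[0,0,0,0,0,0.08,-1],[0,0,0,0,0,0,-1],[0,0,0,0,0,0,-1]]'
python3 -m handwheel '[[0,0,0,0,0,0.04,-1],[0,0,0,0,0,0,-1],[0,0,0,0,0,0,-1]]'
```

```text
time_s: 6.12
tool_pos: [0.5141, 0.0545, 0.3108]
tcp_rot: [3.141, -0.0, 1.427]
contact_force: [1.2, -0.5, -0.6]
finger_gap: 0.331
finger_force: 39.6
time_s: 6.37
tool_pos: [0.5139, 0.0545, 0.3094]
tcp_rot: [3.141, -0.0, 1.428]
contact_force: [-0.0, -1.3, -1.1]
finger_gap: 0.336
finger_force: 39.6
```

```bash
python3 -m handwheel '[[0,0,0,0,0,0.03,-1],[0,0,0,0,0,0,-1],[0,0,0,0,0,0,-1]]'
python3 -m handwheel '[[0,0,0,0,0,0.02,-1],[0,0,0,0,0,0,-1],[0,0,0,0,0,0,-1]]'
```

```text
time_s: 6.62
tool_pos: [0.5139, 0.0545, 0.3085]
tcp_rot: [-3.142, 0.0, 1.428]
contact_force: [0.8, -0.2, 0.0]
finger_gap: 0.335
finger_force: 39.6
time_s: 6.87
tool_pos: [0.5139, 0.0545, 0.3079]
tcp_rot: [-3.142, 0.0, 1.428]
contact_force: [0.1, -0.2, -0.9]
finger_gap: 0.337
finger_force: 39.6
```

```bash
python3 -m handwheel '[[0,0,0,0,0,0.02,-1],[0,0,0,0,0,0,-1],[0,0,0,0,0,0,-1]]'
python3 -m handwheel '[[0,0,0,0,0,0.02,-1],[0,0,0,0,0,0,-1],[0,0,0,0,0,0,-1]]'
```

```text
time_s: 7.12
tool_pos: [0.5139, 0.0545, 0.3076]
tcp_rot: [3.141, -0.0, 1.428]
contact_force: [-0.5, 0.0, 2.7]
finger_gap: 0.332
finger_force: 40.1
time_s: 7.37
tool_pos: [0.514, 0.0545, 0.3075]
tcp_rot: [3.141, -0.0, 1.428]
contact_force: [-2.3, -0.9, 10.1]
finger_gap: 0.337
finger_force: 40.7
```

Floor contact at 0.3076, which matches the text's heights. I'll ease back 0.5 mm, open partway and rise.

```bash
python3 -m handwheel '[[0,0,0,0,0,-0.02,-1],[0,0,0,0,0,0,-0.2],[0,0,0,0,0,0,0],[0,0,0,0,0,0,0.1],[0,0,0,0,0,0,0.1],[0,0,0,0,0,0,0.1]]' 20
python3 -m handwheel '[[0,0,0,0,0,-0.2,0.1],[0,0,0,0,0,-0.4,0.1],[0,0,0,0,0,-0.8,0.1],[0,0,0,0,0,-1,0.1],[0,0,0,0,0,-0.6,0.1],[0,0,0,0,0,0,0.1],[0,0,0,0,0,0,0.1]]'
python3 - <<'E'
from h import *
im=snap('wrist','w3.png')
a=np.radians(81.8);X=np.array([np.cos(a),np.sin(a)]);Hn=np.array([.5205,.104])
to([*(Hn+.183*X),.36],1.428)
E
```

```text
time_s: 7.87
tool_pos: [0.5138, 0.0545, 0.3073]
tcp_rot: [-3.141, 0.0, 1.428]
contact_force: [-0.7, -0.2, 0.4]
finger_gap: 0.552
finger_force: 0.0
time_s: 8.45
tool_pos: [0.5141, 0.0545, 0.3837]
tcp_rot: [3.139, -0.001, 1.428]
contact_force: [-0.0, 1.0, -0.5]
finger_gap: 0.552
finger_force: 0.0
at [0.5139 0.0545 0.3827] [ 3.141 -0.     1.428] shift units [ 9.32 -0.02  0.91]
turn units [ 0. -0. -0.]
```

View pics/w3.png

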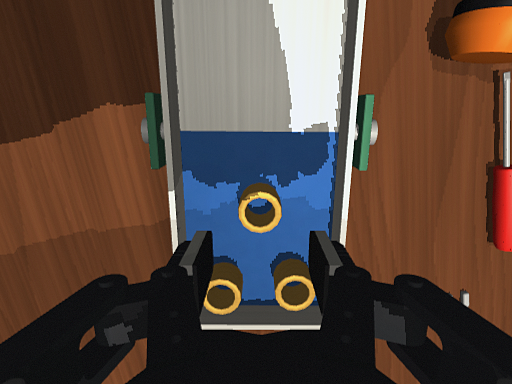

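The wrist view shows bush c upright and released at (260,207) on the blue half, with a (222,296) and b (295,292) untouched. Next I move over the ledge with the fingers shut.

```bash
python3 -m handwheel '[[0,0,0,0.5,0,0,-1],[0,0,0,1,0,0,-1],[0,0,0,1,0,0,-1],[0,0,0,1,0,0,-1],[0,0,0,1,0,0,-1],[0,0,0,1,0,0,-1],[0,0,0,1,0,0,-1],[0,0,0,1,0,0,-1],[0,0,0,1,0,0,-1],[0,0,0,0.6,0,0,-1]]' 40
python3 -m handwheel '[[0,0,0,0.22,0,0.5,-1],[0,0,0,0,0,0.8,-1],[0,0,0,0,0,0.5,-1],[0,0,0,0,0,0.3,-1],[0,0,0,0,0,0.1,-1],[0,0,0,0,0,0,-1],[0,0,0,0,0,0,-1]]'
python3 - <<'E'
from h import *
to([.5466,.2851,.315],1.428)
snap('wrist','w4.png')
E
```

```text
time_s: 9.33
tool_pos: [0.5459, 0.2826, 0.3812]
tcp_rot: [-3.14, 0.0, 1.429]
contact_force: [0.8, -0.5, -0.8]
finger_gap: -0.0
finger_force: 0.0
time_s: 9.92
tool_pos: [0.5472, 0.2853, 0.328]
tcp_rot: [3.141, -0.0, 1.428]
contact_force: [-0.7, 0.3, 0.9]
finger_gap: -0.011
finger_force: 0.0
at [0.5472 0.2853 0.328 ] [ 3.141 -0.     1.428] shift units [-0.01 -0.02  0.52]
turn units [ 0. -0. -0.]
```

View pics/w4.png

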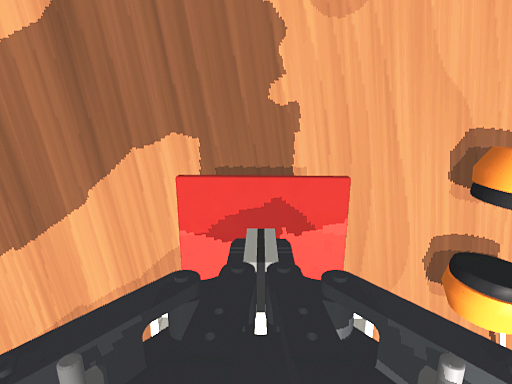

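Fingertips are centred over the ledge: tips at column 261, ledge 178–350. I'll push down in a gentle arc to just above the earliest stop height.

```bash
python3 -m handwheel '[[0,0,0,0,0,0.1,-1],[0,0,0,0,0,0.1,-1],[0,0,0,0,0,0.1,-1],[0,0,0,0,0,0.1,-1],[0,0,0,0,0,0.06,-1],[0,0,0,0,0,0.06,-1],[0,0,0,0,0,0.06,-1],[0,0,0,0,0,0.08,-1],[0,0,0,0,0,0.08,-1],[0,0,0,0,0,0,-1]]'
python3 -m handwheel '[[0,0,0,0,0,0.08,-1],[0,0,0,0,0,0.08,-1],[0,0,0,0,0,0.08,-1],[0,0,0,0,0,0.08,-1],[0,0,0,0,0,0.08,-1],[0,0,0,0,0,0,-1]]'
```

```text
time_s: 10.8
tool_pos: [0.5471, 0.2852, 0.3087]
tcp_rot: [-3.142, -0.0, 1.428]
contact_force: [-0.9, 1.8, 3.7]
finger_gap: -0.002
finger_force: 2.1
time_s: 11.3
tool_pos: [0.5471, 0.2852, 0.2985]
tcp_rot: [-3.141, 0.0, 1.428]
contact_force: [0.1, 2.7, 4.3]
finger_gap: 0.004
finger_force: 2.2
```

```bash
python3 -m handwheel '[[0,0,0,0,0,0.08,-1],[0,0,0,0,0,0.08,-1],[0,0,0,-0.01,0,0.08,-1],[0,0,0,-0.01,0,0.08,-1],[0,0,0,-0.01,0,0.08,-1],[0,0,0,-0.01,0,0.08,-1],[0,0,0,-0.01,0,0.08,-1],[0,0,0,-0.01,0,0.08,-1],[0,0,0,-0.01,0,0.08,-1],[0,0,0,0,0,0,-1]]'
python3 -m handwheel '[[0,0,0,-0.01,0,0.08,-1],[0,0,0,-0.01,0,0.08,-1],[0,0,0,-0.02,0,0.08,-1],[0,0,0,-0.02,0,0.08,-1],[0,0,0,-0.02,0,0.08,-1],[0,0,0,-0.02,0,0.08,-1],[0,0,0,-0.02,0,0.06,-1],[0,0,0,-0.02,0,0.06,-1],[0,0,0,0,0,0,-1]]'
```

```text
time_s: 12.13
tool_pos: [0.5469, 0.2833, 0.2806]
tcp_rot: [-3.142, 0.0, 1.428]
contact_force: [1.0, 4.0, 5.0]
finger_gap: 0.001
finger_force: 2.4
time_s: 12.88
tool_pos: [0.5464, 0.2798, 0.2656]
tcp_rot: [-3.142, 0.0, 1.428]
contact_force: [0.8, 4.2, 4.2]
finger_gap: -0.002
finger_force: 2.6
```

```bash
cat > ok.sh <<'E'
# reads a move's report; succeeds while the force stays below 9.5 N
t=$(cat); echo "$t" | grep -E 'tool_pos|contact' | tr '\n' ' '; echo
echo "$t" | python3 -c "import sys,re,json,math
f=json.loads(re.search(r'contact_force: (\[.*\])',sys.stdin.read())[1]); sys.exit(math.hypot(*f)>9.5)"
E
python3 -m handwheel '[[0,0,0,-0.02,0,0.06,-1],[0,0,0,-0.02,0,0.06,-1],[0,0,0,-0.02,0,0.06,-1],[0,0,0,-0.02,0,0.06,-1],[0,0,0,-0.02,0,0.06,-1],[0,0,0,-0.02,0,0.04,-1],[0,0,0,0,0,0,-1]]' | bash ok.sh &&
python3 -m handwheel '[[0,0,0,-0.01,0,0.02,-1],[0,0,0,-0.01,0,0.02,-1],[0,0,0,0,0,0,-1]]' | bash ok.sh &&
python3 -m handwheel '[[0,0,0,-0.01,0,0.02,-1],[0,0,0,-0.01,0,0.02,-1],[0,0,0,0,0,0,-1]]' | bash ok.sh &&
python3 -m handwheel '[[0,0,0,-0.01,0,0.02,-1],[0,0,0,-0.01,0,0.02,-1],[0,0,0,0,0,0,-1]]' | bash ok.sh &&
python3 -m handwheel '[[0,0,0,-0.01,0,0.02,-1],[0,0,0,-0.01,0,0.02,-1],[0,0,0,0,0,0,-1]]' | bash ok.sh &&
python3 -m handwheel '[[0,0,0,-0.01,0,0.02,-1],[0,0,0,-0.01,0,0.02,-1],[0,0,0,0,0,0,-1]]' | bash ok.sh &&
python3 -m handwheel '[[0,0,0,-0.01,0,0.02,-1],[0,0,0,-0.01,0,0.02,-1],[0,0,0,0,0,0,-1]]' | bash ok.sh
```

```text
tool_pos: [0.5459, 0.2768, 0.2572] contact_force: [1.5, 4.5, 2.6] 
tool_pos: [0.5458, 0.2762, 0.2563] contact_force: [0.7, 2.1, 2.1] 
tool_pos: [0.5457, 0.2759, 0.2553] contact_force: [0.3, 1.9, 3.0] 
tool_pos: [0.5457, 0.2755, 0.2544] contact_force: [0.9, 2.4, 2.9] 
tool_pos: [0.5456, 0.2749, 0.2533] contact_force: [0.5, 2.7, 1.8] 
tool_pos: [0.5456, 0.2744, 0.2523] contact_force: [0.7, 3.6, 2.8] 
tool_pos: [0.5455, 0.2739, 0.2513] contact_force: [0.3, 3.6, 3.0]
```

```bash
python3 -m handwheel '[[0,0,0,-0.01,0,0.02,-1],[0,0,0,-0.01,0,0.02,-1],[0,0,0,0,0,0,-1]]' | bash ok.sh &&
python3 -m handwheel '[[0,0,0,-0.01,0,0.02,-1],[0,0,0,-0.01,0,0.02,-1],[0,0,0,0,0,0,-1]]' | bash ok.sh &&
python3 -m handwheel '[[0,0,0,-0.01,0,0.02,-1],[0,0,0,-0.01,0,0.02,-1],[0,0,0,0,0,0,-1]]' | bash ok.sh &&
python3 -m handwheel '[[0,0,0,-0.01,0,0.02,-1],[0,0,0,-0.01,0,0.02,-1],[0,0,0,0,0,0,-1]]' | bash ok.sh &&
python3 -m handwheel '[[0,0,0,-0.01,0,0.02,-1],[0,0,0,-0.01,0,0.02,-1],[0,0,0,0,0,0,-1]]' | bash ok.sh &&
python3 -m handwheel '[[0,0,0,-0.01,0,0.02,-1],[0,0,0,-0.01,0,0.02,-1],[0,0,0,0,0,0,-1]]' | bash ok.sh &&
python3 -m handwheel '[[0,0,0,-0.01,0,0.02,-1],[0,0,0,-0.01,0,0.02,-1],[0,0,0,0,0,0,-1]]' | bash ok.sh &&
python3 -m handwheel '[[0,0,0,-0.01,0,0.02,-1],[0,0,0,-0.01,0,0.02,-1],[0,0,0,0,0,0,-1]]' | bash ok.sh &&
python3 -m handwheel '[[0,0,0,-0.01,0,0.02,-1],[0,0,0,-0.01,0,0.02,-1],[0,0,0,0,0,0,-1]]' | bash ok.sh &&
python3 -m handwheel '[[0,0,0,-0.01,0,0.02,-1],[0,0,0,-0.01,0,0.02,-1],[0,0,0,0,0,0,-1]]' | bash ok.sh
```

```text
tool_pos: [0.5454, 0.2735, 0.2504] contact_force: [0.5, 2.6, 2.2] 
tool_pos: [0.5454, 0.2729, 0.2493] contact_force: [0.4, 3.2, 2.0] 
tool_pos: [0.5453, 0.2724, 0.2483] contact_force: [0.5, 2.4, 2.0] 
tool_pos: [0.5452, 0.2719, 0.2473] contact_force: [0.8, 3.2, 3.0] 
tool_pos: [0.5451, 0.2715, 0.2464] contact_force: [1.1, 3.4, 1.1] 
tool_pos: [0.5451, 0.2709, 0.2453] contact_force: [0.6, 3.8, 1.6] 
tool_pos: [0.545, 0.2704, 0.2444] contact_force: [2.4, 4.3, 2.1] 
tool_pos: [0.5449, 0.27, 0.2433] contact_force: [0.6, 3.9, 2.8] 
tool_pos: [0.5449, 0.2695, 0.2424] contact_force: [0.6, 3.9, 1.2] 
tool_pos: [0.5448, 0.269, 0.2413] contact_force: [-0.1, 4.0, 2.1]
```

```bash
python3 -m handwheel '[[0,0,0,-0.004,0,0.02,-1],[0,0,0,-0.004,0,0.02,-1],[0,0,0,0,0,0,-1]]' | bash ok.sh &&
python3 -m handwheel '[[0,0,0,-0.004,0,0.02,-1],[0,0,0,-0.004,0,0.02,-1],[0,0,0,0,0,0,-1]]' | bash ok.sh &&
python3 -m handwheel '[[0,0,0,-0.004,0,0.02,-1],[0,0,0,-0.004,0,0.02,-1],[0,0,0,0,0,0,-1]]' | bash ok.sh &&
python3 -m handwheel '[[0,0,0,-0.005,0,0.02,-1],[0,0,0,-0.005,0,0.02,-1],[0,0,0,0,0,0,-1]]' | bash ok.sh &&
python3 -m handwheel '[[0,0,0,-0.005,0,0.02,-1],[0,0,0,-0.005,0,0.02,-1],[0,0,0,0,0,0,-1]]' | bash ok.sh &&
python3 -m handwheel '[[0,0,0,-0.005,0,0.02,-1],[0,0,0,-0.005,0,0.02,-1],[0,0,0,0,0,0,-1]]' | bash ok.sh &&
python3 -m handwheel '[[0,0,0,-0.005,0,0.02,-1],[0,0,0,-0.005,0,0.02,-1],[0,0,0,0,0,0,-1]]' | bash ok.sh &&
python3 -m handwheel '[[0,0,0,-0.01,0,0.02,-1],[0,0,0,-0.01,0,0.02,-1],[0,0,0,0,0,0,-1]]' | bash ok.sh &&
python3 -m handwheel '[[0,0,0,-0.01,0,0.02,-1],[0,0,0,-0.01,0,0.02,-1],[0,0,0,0,0,0,-1]]' | bash ok.sh &&
python3 -m handwheel '[[0,0,0,-0.01,0,0.02,-1],[0,0,0,-0.01,0,0.02,-1],[0,0,0,0,0,0,-1]]' | bash ok.sh
```

```text
tool_pos: [0.5447, 0.2687, 0.2403] contact_force: [0.2, 2.8, 2.9] 
tool_pos: [0.5447, 0.2684, 0.2393] contact_force: [0.5, 1.4, 3.6] 
tool_pos: [0.5447, 0.2682, 0.2383] contact_force: [-0.0, -0.4, 4.1] 
tool_pos: [0.5447, 0.2681, 0.2374] contact_force: [-0.8, -1.5, 6.0] 
tool_pos: [0.5447, 0.2679, 0.2369] contact_force: [-2.8, -1.4, 12.6]
```

On the stop at about 13 N. I'll add a touch and hold for over 2 s.

```bash
python3 -m handwheel '[[0,0,0,0,0,0.01,-1],[0,0,0,0,0,0,-1],[0,0,0,0,0,0,-1],[0,0,0,0,0,0,-1]]'
python3 -m handwheel '[[0,0,0,0,0,0,-1],[0,0,0,0,0,0,-1],[0,0,0,0,0,0,-1],[0,0,0,0,0,0,-1],[0,0,0,0,0,0,-1],[0,0,0,0,0,0,-1],[0,0,0,0,0,0,-1],[0,0,0,0,0,0,-1],[0,0,0,0,0,0,-1],[0,0,0,0,0,0,-1]]'
python3 - <<'E'
from h import *
im=snap('scene','s2.png')
cv2.imwrite('pics/s2c.png',cv2.resize(cv2.imread('pics/s2.png')[110:260,160:360],None,fx=3.5,fy=3.5))
E
```

```text
time_s: 19.05
tool_pos: [0.5447, 0.268, 0.2368]
tcp_rot: [3.141, -0.001, 1.428]
contact_force: [-2.0, -0.7, 11.0]
finger_gap: -0.001
finger_force: 5.1
time_s: 19.88
tool_pos: [0.5447, 0.268, 0.2368]
tcp_rot: [3.141, -0.001, 1.428]
contact_force: [-2.8, -1.0, 12.4]
finger_gap: 0.0
finger_force: 5.1
```

View pics/s2c.png

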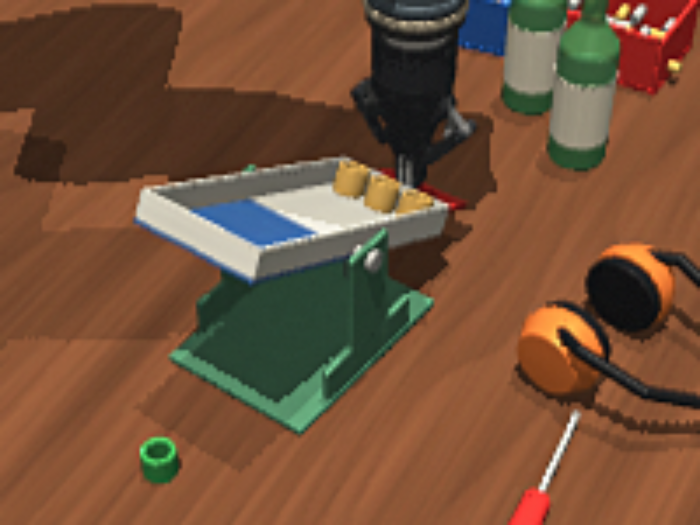

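The scene crop shows all three bushes standing against the ledge-end wall at (350,178), (382,193) and (415,200). I'll press slightly harder and hold.

```bash
python3 -m handwheel '[[0,0,0,0,0,0.012,-1],[0,0,0,0,0,0,-1],[0,0,0,0,0,0,-1],[0,0,0,0,0,0,-1],[0,0,0,0,0,0,-1],[0,0,0,0,0,0,-1],[0,0,0,0,0,0,-1],[0,0,0,0,0,0,-1],[0,0,0,0,0,0,-1],[0,0,0,0,0,0,-1]]'
```

```text
time_s: 20.77
tool_pos: [0.5447, 0.268, 0.2366]
tcp_rot: [3.141, -0.001, 1.428]
contact_force: [-2.0, -0.3, 13.4]
finger_gap: -0.002
finger_force: 5.8
```

```bash
python3 -m handwheel '[[0,0,0,0,0,0,-1],[0,0,0,0,0,0,-1],[0,0,0,0,0,0,-1],[0,0,0,0,0,0,-1],[0,0,0,0,0,0,-1],[0,0,0,0,0,0,-1],[0,0,0,0,0,0,-1],[0,0,0,0,0,0,-1],[0,0,0,0,0,0,-1],[0,0,0,0,0,0,-1]]'
python3 -m handwheel '[[0,0,0,0,0,0,-1],[0,0,0,0,0,0,-1],[0,0,0,0,0,0,-1],[0,0,0,0,0,0,-1],[0,0,0,0,0,0,-1],[0,0,0,0,0,0,-1],[0,0,0,0,0,0,-1],[0,0,0,0,0,0,-1],[0,0,0,0,0,0,-1],[0,0,0,0,0,0,-1]]'
```

```text
time_s: 21.6
tool_pos: [0.5448, 0.2681, 0.2366]
tcp_rot: [3.141, -0.001, 1.428]
contact_force: [-2.4, -1.3, 13.0]
finger_gap: 0.002
finger_force: 5.8
time_s: 22.43
tool_pos: [0.5448, 0.2681, 0.2366]
tcp_rot: [3.141, -0.001, 1.428]
contact_force: [-2.8, -0.3, 13.6]
finger_gap: -0.004
finger_force: 5.8
```

Held over 3 s at about 14 N. Now easing up along the arc.

```bash
python3 -m handwheel '[[0,0,0,0.01,0,-0.03,-1],[0,0,0,0.02,0,-0.05,-1],[0,0,0,0.025,0,-0.06,-1],[0,0,0,0.03,0,-0.07,-1],[0,0,0,0.03,0,-0.07,-1],[0,0,0,0.03,0,-0.07,-1],[0,0,0,0.025,0,-0.07,-1],[0,0,0,0.025,0,-0.07,-1],[0,0,0,0.025,0,-0.07,-1],[0,0,0,0.025,0,-0.07,-1]]'
python3 -m handwheel '[[0,0,0,0.025,0,-0.07,-1],[0,0,0,0.025,0,-0.07,-1],[0,0,0,0.02,0,-0.07,-1],[0,0,0,0.02,0,-0.07,-1],[0,0,0,0.02,0,-0.07,-1],[0,0,0,0.02,0,-0.07,-1],[0,0,0,0.02,0,-0.07,-1],[0,0,0,0.015,0,-0.07,-1],[0,0,0,0.015,0,-0.07,-1],[0,0,0,0.015,0,-0.07,-1]]'
python3 -m handwheel '[[0,0,0,0.01,0,-0.07,-1],[0,0,0,0.01,0,-0.07,-1],[0,0,0,0.01,0,-0.07,-1],[0,0,0,0.01,0,-0.07,-1],[0,0,0,0.01,0,-0.07,-1],[0,0,0,0,0,-0.07,-1],[0,0,0,0,0,-0.07,-1],[0,0,0,0,0,-0.07,-1],[0,0,0,0,0,-0.07,-1],[0,0,0,0,0,-0.07,-1]]'
python3 -m handwheel '[[0,0,0,0,0,-0.07,-1],[0,0,0,0,0,-0.07,-1],[0,0,0,0,0,-0.07,-1],[0,0,0,0,0,-0.07,-1],[0,0,0,0,0,-0.07,-1],[0,0,0,0,0,-0.07,-1],[0,0,0,0,0,-0.07,-1],[0,0,0,0,0,-0.07,-1],[0,0,0,0,0,-0.07,-1],[0,0,0,0,0,-0.07,-1]]'
```

```text
time_s: 23.27
tool_pos: [0.5455, 0.274, 0.2518]
tcp_rot: [-3.142, 0.0, 1.428]
contact_force: [1.2, -0.5, 2.8]
finger_gap: 0.002
finger_force: 1.6
time_s: 24.1
tool_pos: [0.5462, 0.2789, 0.2693]
tcp_rot: [-3.142, -0.0, 1.428]
contact_force: [0.7, -0.8, 2.6]
finger_gap: -0.004
finger_force: 1.3
time_s: 24.93
tool_pos: [0.5464, 0.2801, 0.2868]
tcp_rot: [-3.142, -0.0, 1.428]
contact_force: [0.2, 2.4, 2.3]
finger_gap: -0.002
finger_force: 1.2
time_s: 25.77
tool_pos: [0.5464, 0.28, 0.3043]
tcp_rot: [-3.142, 0.0, 1.428]
contact_force: [0.1, 1.0, 0.8]
finger_gap: -0.004
finger_force: 1.0
```

```bash
python3 -m handwheel '[[0,0,0,0,0,-0.07,-1],[0,0,0,0,0,-0.07,-1],[0,0,0,0,0,-0.07,-1],[0,0,0,0,0,-0.07,-1],[0,0,0,0,0,-0.07,-1],[0,0,0,0,0,-0.07,-1],[0,0,0,0,0,-0.07,-1],[0,0,0,0,0,-0.07,-1],[0,0,0,0,0,-0.2,-1],[0,0,0,0,0,-0.5,-1]]'
python3 -m handwheel '[[0,0,0,0,0,-0.8,-1],[0,0,0,0,0,-1,-1],[0,0,0,0,0,-0.8,-1],[0,0,0,0,0,0,-1],[0,0,0,0,0,0,-1]]'
python3 - <<'E'
from h import *
im=snap('scene','s3.png');snap('top','t3.png')
a=cv2.resize(cv2.imread('pics/s3.png')[110:260,160:360],None,fx=3,fy=3)
cv2.imwrite('pics/s3c.png',a)
E
```

```text
time_s: 26.6
tool_pos: [0.546, 0.2799, 0.3347]
tcp_rot: [-3.14, 0.001, 1.428]
contact_force: [0.5, -0.0, 0.4]
finger_gap: -0.004
finger_force: 0.0
time_s: 27.02
tool_pos: [0.5466, 0.2802, 0.4018]
tcp_rot: [3.14, -0.001, 1.428]
contact_force: [-0.4, 0.8, -0.8]
finger_gap: 0.002
finger_force: 0.0
```

View pics/s3c.png

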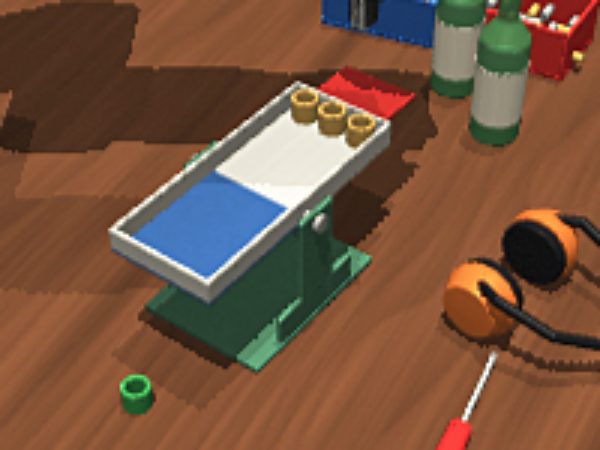

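The scene crop shows the tray level again, with the three bushes upright at the ledge end at (305,103), (331,117) and (361,127). The gripper is clear, so I'm handing in.

```bash
python3 -c "from plant import ctrl; print(ctrl.finish_job())"
```

```text
the job is handed in; nothing more can be done
None
```

Job handed in, verdict not shown: the loose bush went into the tray, the ledge was held on its stop at about 14 N for over 3 s, and the tray was eased back level with all three bushes upright at the ledge end.

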